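Fit the sprung holder bar into the tube rotator

TASK

Take the tube-holder bar off its tray and fit it into the tube rotator: push its sprung pin against the idler post to shorten it, bring it down between the posts and let it back out, so that the plain pin is fully home in the drive tower's recess, the sprung pin lies down in the idler post's groove with the bar level, and you have let go. Be gentle with the rotator: do not force or jam the bar. Leave the other things on the bench where they are.

Things in the scene. Friction and masses are not known exactly. Their poses are not given: they have to be found in the camera images.
- bar_center (a point): Centre of the cream holder bar, on its axis. Body 24 mm wide (x), 150 long (y, +y to the sprung pin), 18 high (z), 0.1-0.21 kg. Grasp the plain middle 70 mm from above, across the 24 mm. Clip prongs 39-67 mm from the centre rise 21 mm above the axis. Steel pins, 8 mm thick, on the axis. Starts level in the tray, +y within 0.7 rad of the rotator's +y: no need to turn it round.
- plain_end (a point): Middle of the bar's -y end face. From it the fixed plain pin sticks out 8 mm (tip 83 mm from the bar's centre). Fitted, this face touches the drive tower.
- sprung_end (a point): Middle of the bar's +y end face. The sprung pin sticks out 27 mm from it (tip 102 mm from the bar's centre). It starts to move in at 2 N, gains 0.45 N per mm, and meets a hard stop after 15 mm (8.75 N). Fitted, it is 3 mm in; to pass the drive tower it must be more than 11 mm in (7 N).
- rotator: Tube rotator: white chassis 130 x 320 x 14 mm fixed on the bench; origin at the centre of its underside, y along it. On it a frame carries the drive tower (-y) and idler post (+y), inner faces 174 mm apart. The frame is clamped up to 12 mm off along y, NOT measured: find it by touch. Fitted bar: axis along y at x = 0, 80 mm above the bench. The recess leaves 4 mm of free height: 80 to 84 is home. Over 20 N on it is rough.
- drive_side (a point): Nominal middle of the drive tower's recess mouth on the bar's axis (rotator y = -87 mm; the true one is up to 12 mm off along y). White block 64 mm wide, top 94 mm above the bench. Recess 12 mm wide, 76 to 88 mm above the bench, takes the whole plain pin.
- idler_side (a point): Nominal point where the bar's axis meets the idler post's upright aluminium plate (rotator y = +87 mm; truly up to 12 mm off along y). Plate 52 mm wide, top 132 mm above the bench. A white block 8 mm proud of it has an upright groove 12 mm wide, open at the top, floor 76 mm above the bench, funnel-shaped from 86 to 106 mm; above that the plate is bare.
- tongue (a joint): Presence tongue inside the drive tower's recess (spring 0.3 to 0.5 N): 0 when free, about 0.005 m when the plain pin is fully home.
- tray: Grey parking tray, 130 x 260 x 12 mm, fixed, origin at the centre of its underside, y along its length; its two saddles (50 mm wide, 10 mm thick, centred 53 mm either side of the middle, 53 mm high) hold the bar level with its axis 52 mm above the bench.
- cap: Loose yellow tube cap, 18 mm across, 20 mm high, standing in the tray; origin at the centre of its underside. Leave alone.
- beaker: Clear beaker, 66 mm across, 85 mm high, origin under its centre. Leave alone.
- reagent: Amber bottle, 56 mm across, 130 mm high, origin under its centre. Leave alone.
- carton: White paper carton 70 x 90 x 80 mm, origin under its centre. Leave alone.
- jar: White jar, 60 mm across, 60 mm high, origin under its centre. Leave alone.
Mind the look-alikes: they are no part of the job. Of the things like the part that bears bar_center, leave any that is orange; of the rest the larger one is meant.

How it is judged:
By the outcome, as a careful person would: the job done as asked, in the order asked, and still so for the second after the job is handed in, with the robot touching nothing.
It also fails if it takes over 64 s, if anything falls off the work surface, if the arm or the gripper's body presses on something with over 40 N, if the wrist force passes 120 N, or if a joint passes its speed limit or range.

ROBOT

A 6-joint arm with a two-finger parallel gripper is mounted at the origin on the work surface. World frame = base frame: x ahead of the robot, y to its left, z up, the work surface at z = 0. Lengths are in m, angles in rad, forces in N, time in s.
With the tool pointing down it reaches from about 0.3 to 0.825 m from the base axis. Payload 5.4 kg.
Tool frame: the origin (TCP) lies midway between the tips of the shut fingers; the grasp point (between the pads) lies 19 mm behind it; z points along the fingers, y is the line along which they close (so a half turn about z gives the same grasp; the last joint's range is limited). The gripper opens to 92 mm and grips with 3 to 60 N. Pads are 20 mm wide; open, the fingers measure 128 mm over their backs; the gripper's body (75 mm by 189 mm) begins 69 mm behind the grasp point.
Start: joints at [1.089, 0.158, 1.597, -0, 1.386, -0.21], TCP at [0.154, 0.554, 0.215] pointing down, gripper open.
Joint ranges: [-2.91, 2.91], [-0.94, 2.29], [0.18, 2.7], [-1.29, 4.43], [0.17, 2.64], [-3, 3]. Speed limits (rad/s): [2.57, 2.57, 3.14, 3.14, 3.14, 3.14].

INTERFACE

Orientations are given as [roll, pitch, yaw] about the fixed x, y, z axes, in that order (R = Rz(yaw) Ry(pitch) Rx(roll)).
In Python, from plant import env, release, close, optics, finish_job gives the robot as it stands. Calls block until the motion is done:
- env.move_pose(position, orientation): joint-space move of the TCP to a pose.
- env.servo_line(position, ori=None, max_speed=0.15, threshold=None): straight line of the TCP; ori=None keeps the orientation; max_speed is the mean speed in m/s. With threshold (N) it stops when the force on the tool has changed by that much, and returns True; else False.
- env.move_joints(angles): joint-space move.
- release() and close(force=None): open the fingers fully, or close them until they stop; force is the grip in N (None keeps the last).
- env.hold(seconds).
- env.ik(position, orientation): joint angles nearest the present ones, or None.
- env.read_state(): the state.
- optics.get_image(name): name is "scene" or "top" or "wrist"; returns the picture (400x640x3 uint8, red, green, blue); there is no depth.
- optics.calibration(name): a dict with "intrinsics" (3x3 intrinsics, pixels), "rvec" (rotation vector, rad) and "tvec" (3), from world to camera coordinates, as OpenCV has them; the wrist camera has in their place "tool_from_camera" (4x4, takes a point from camera to tool coordinates, whose origin is the TCP and whose axes are the flange's). Camera axes: x right, y down, z forward; pixel columns grow to the right and rows downward; lengths in m; the calibration is good to about 2 mm. A picture is of the moment at which its call begins: read the wrist's pose just before it. calibration takes no time and is no camera call.
A pose or a line that the arm cannot do raises env.Unreachable and nothing moves.
- finish_job(): hands the job in; it is judged then, once.
The state is a dict: "time": time; "qpos": joint angles; "qvel": joint speeds; "tau": joint torques, N m; "tool_pos": TCP position; "tool_rot": TCP orientation; "wrist_force": force on the tool from outside, world axes, zero at the start; "wrist_torque": the same for the moment, N m; "gripper_width": opening from 0.0 (shut) to 1.0 (fully open); "gripper_force": force on a finger pad.
Only numpy, scipy, OpenCV 4.12 (cv2) and the standard library are available. Lean on these libraries where they do the work, as an engineer would, in place of code of your own. Each camera call takes 0.05 s, during which the arm holds its last target. There are 200 camera calls.

## Working session

There is one attempt and no reset: what is moved stays moved. The work goes in short steps, each a Python script; the robot and the scene stay as the last script left them, time stands still between calls to the robot, and variables do not carry over. Pictures are saved under pics/ and viewed, at most 10 in all, crops included, and the job is handed in when it is done.

```bash
ls; mkdir -p pics
python3 - <<'E'
from plant import env, optics
import cv2
for n in("scene","top"):
    im=optics.get_image(n); cv2.imwrite(f"pics/{n}0.png",im[:,:,::-1])
    print(n,optics.calibration(n))
print(optics.calibration("wrist")); s=env.read_state(); print(s)
E
```

```text
pics
scene {'intrinsics': array([[429.76646138,   0.        , 326.24825714],
       [  0.        , 429.76646138, 199.42231058],
       [  0.        ,   0.        ,   1.        ]]), 'rvec': array([ 1.96564958,  1.80149729, -0.54996583]), 'tvec': array([-0.03687217, -0.44844708,  1.80720319])}
top {'intrinsics': array([[484.40186013,   0.        , 322.78634223],
       [  0.        , 484.40186013, 200.82135945],
       [  0.        ,   0.        ,   1.        ]]), 'rvec': array([ 2.11593648, -2.16676191,  0.15846575]), 'tvec': array([-0.00857119,  0.59863443,  1.38046829])}
{'intrinsics': array([[340.49217435,   0.        , 316.30579213],
       [  0.        , 340.49217435, 202.60388142],
       [  0.        ,   0.        ,   1.        ]]), 'tool_from_camera': array([[-6.46846531e-04, -9.57247138e-01, -2.89270632e-01,
         8.14161145e-02],
       [ 9.99999455e-01, -3.82270276e-04, -9.71128831e-04,
         8.65294886e-04],
       [ 8.19030730e-04, -2.89271103e-01,  9.57246864e-01,
        -1.70046930e-01],
       [ 0.00000000e+00,  0.00000000e+00,  0.00000000e+00,
         1.00000000e+00]])}
{'time': 0.1, 'qpos': array([ 1.08887153e+00,  1.58972237e-01,  1.59813844e+00, -8.78529946e-06,
        1.38620631e+00, -2.10109166e-01]), 'qvel': array([ 7.97146249e-05, -2.21531651e-03, -1.43615119e-04, -2.61515708e-06,
        8.50891210e-04, -1.08977138e-04]), 'tau': array([ 3.86645979e-04, -3.86506391e+01, -3.22959280e+01,  7.03073130e-02,
        3.39968770e-02, -5.98213933e-05]), 'tool_pos': array([0.15412813, 0.55335232, 0.21370904]), 'tool_rot': array([-3.13990444e+00, -3.51195912e-04,  2.86977835e+00]), 'wrist_force': array([0.1314137 , 0.56516333, 0.55254004]), 'wrist_torque': array([0.02911544, 0.02212327, 0.00852016]), 'gripper_force': 0.0, 'gripper_width': 1.0018077542382355}
```

View pics/top0.png

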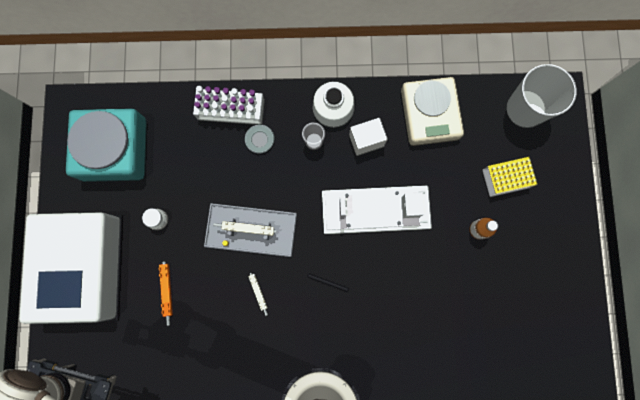

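View pics/scene0.png

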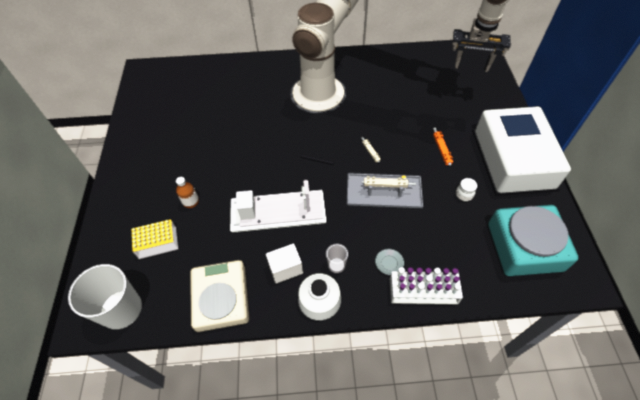

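The choices: a cream bar in the tray at top (248,229), an orange bar at (165,293) which is excluded, and a smaller cream bar at (258,293). I choose the one in the tray. On the rotator, the drive tower is at (415,203) and the idler plate at (345,207), so its +y points left in the image. A close crop will check this.

Run:
```python
import cv2
im=cv2.imread("pics/top0.png")[178:268,198:303]
im2=cv2.imread("pics/top0.png")[178:268,312:440]
a=cv2.resize(im,None,fx=6,fy=6,interpolation=cv2.INTER_CUBIC); b=cv2.resize(im2,None,fx=6,fy=6,interpolation=cv2.INTER_CUBIC)
cv2.imwrite("pics/c1.png",a);cv2.imwrite("pics/c2.png",b)
```

```text
(no output)
```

View pics/c1.png

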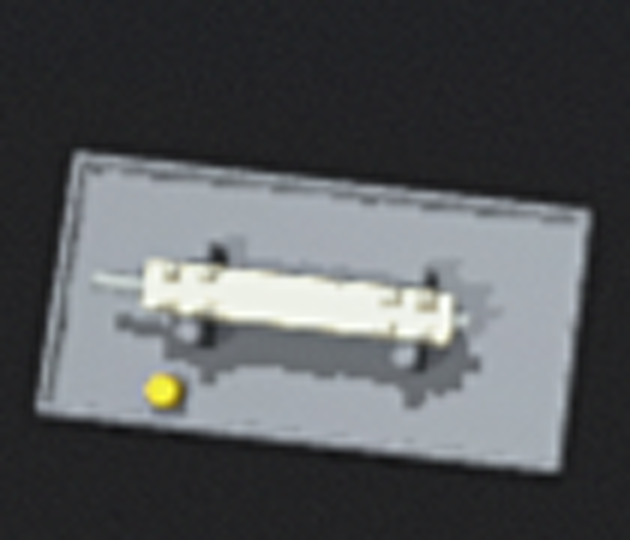

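View pics/c2.png

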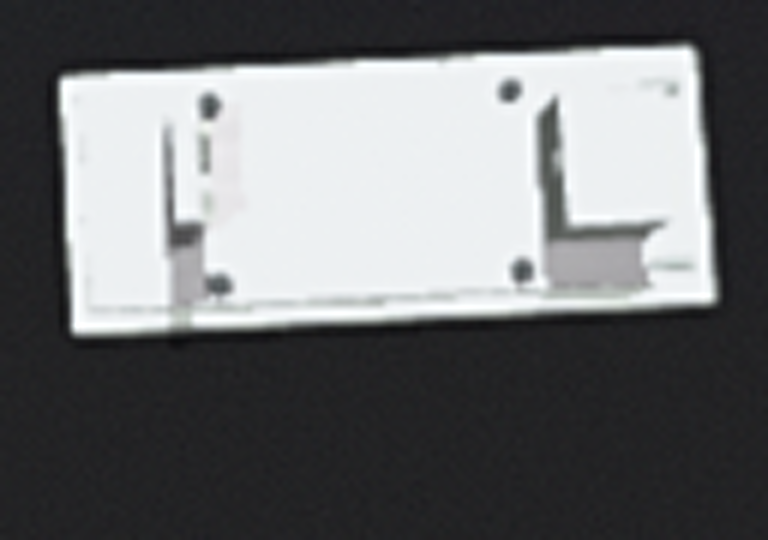

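The tray bar is right: larger, cream, sprung pin to the left at crop (93,280), ends at (143,283) and (452,318). The chassis corners are (60,75), (695,45), (717,300) and (75,333) in the second crop. Next I convert these to positions and take a wrist look above the bar.

```bash
cat > h.py <<'E'
from plant import env, release, close, optics, finish_job
import numpy as np, cv2
from scipy.spatial.transform import Rotation as Ro
def ray(name,px,z,pose=None):
    c=optics.calibration(name); K=c["intrinsics"]
    if name=="wrist":
        s=pose or env.read_state(); T=np.eye(4); T[:3,:3]=Ro.from_euler("xyz",s["tool_rot"]).as_matrix(); T[:3,3]=s["tool_pos"]
        T=T@c["tool_from_camera"]; R,o=T[:3,:3],T[:3,3]
    else:
        R=Ro.from_rotvec(c["rvec"]).as_matrix().T; o=-R@c["tvec"]
    d=R@np.linalg.inv(K)@np.array([px[0],px[1],1.]); return o+d*(z-o[2])/d[2]
def grab(name,f):
    s=env.read_state(); im=optics.get_image(name); cv2.imwrite("pics/"+f,im[:,:,::-1])
    s={k:np.asarray(s[k]).tolist() for k in("tool_pos","tool_rot")}; print(f,s); return s
def st():
    s=env.read_state(); print("t%.1f"%s["time"],s["tool_pos"].round(4),s["tool_rot"].round(3),"F",s["wrist_force"].round(2),"M",s["wrist_torque"].round(2),"w%.3f"%s["gripper_width"],"g%.1f"%s["gripper_force"]); return s
E
python3 - <<'E'
from h import *
p=lambda x,y,o,z:ray("top",(o[0]+x/6-.4,o[1]+y/6-.4),z)
o1=(198,178);o2=(312,178)
a=p(143,283,o1,.061);b=p(452,318,o1,.061);print("bar",a,b,np.linalg.norm(a-b))
c=(a+b)/2;v=a-b;yb=np.arctan2(v[1],v[0]);print("bar c",c,yb)
t=[p(*q,o1,.012) for q in((75,152),(592,210),(560,470),(38,412))];print("tray",np.mean(t,0),[np.linalg.norm(t[i]-t[i-1]) for i in range(4)],np.arctan2(*(t[0]+t[3]-t[1]-t[2])[[1,0]]))
t=[p(*q,o2,.014) for q in((60,75),(695,45),(717,300),(75,333))];print("rot",np.mean(t,0),[np.linalg.norm(t[i]-t[i-1]) for i in range(4)],np.arctan2(*(t[0]+t[3]-t[1]-t[2])[[1,0]]))
v=[.24*np.cos(yb),.24*np.sin(yb)]
env.move_pose([c[0],c[1],.20],[np.pi,0,yb]);st();grab("wrist","w1.png")
E
```

```text
bar [0.53291324 0.27182314 0.061     ] [0.51246216 0.12300609 0.061     ] 0.15021571278757437
bar c [0.5226877  0.19741461 0.061     ] 1.4342274867290699
tray [0.52255465 0.1959871  0.012     ] [np.float64(0.13097794191803477), np.float64(0.2616997778396185), np.float64(0.13019044156683554), np.float64(0.26066791602779854)] 1.4358715462126046
rot [ 0.57486595 -0.1819043   0.014     ] [np.float64(0.13019205253231092), np.float64(0.3199732254922855), np.float64(0.12892217696305855), np.float64(0.3192806069055369)] 1.5964612459718246
t2.0 [0.5223 0.1983 0.2   ] [-3.141 -0.     1.436] F [ 0.27  0.41 -0.43] M [-0.11  0.1  -0.  ] w0.998 g0.0
w1.png {'tool_pos': [0.5223128390189988, 0.19828659663676176, 0.20000897991232297], 'tool_rot': [-3.1414294719239098, -0.00026311722680016914, 1.4357911965759542]}
```

View pics/w1.png

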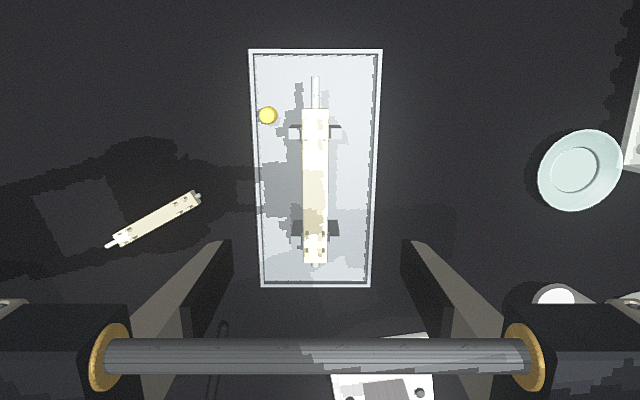

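The wrist view shows the bar centred between the fingers at column 315, with its end faces near rows 109 and 263. I grasp it now and lift.

Run:
```python
from h import *
a=ray("wrist",(315.5,109),.061);b=ray("wrist",(315.5,263),.061);c=(a+b)/2;v=a-b
yb=np.arctan2(v[1],v[0]);print(a,b,c,np.linalg.norm(v),yb)
c=.5*c[:2]+.5*np.array([.5227,.1974]);yb=1.435
o=[np.pi,0,yb]
env.servo_line([*c,.09],o); env.servo_line([*c,.034],max_speed=.08); st()
close(45); st()
env.hold(.2); st()
env.servo_line([*c,.17]); s=st(); env.hold(.3);st();grab("wrist","w2.png")
```

```text
[0.53232342 0.27245297 0.061     ] [0.51211428 0.12499549 0.061     ] [0.52221885 0.19872423 0.061     ] 0.14883587058636893 1.4345942278803738
t3.7 [0.5229 0.1981 0.0343] [ 3.141 -0.     1.435] F [ 0.77  0.81 -0.38] M [-0.1   0.1  -0.01] w1.000 g0.0
t4.8 [0.5223 0.1981 0.034 ] [-3.141  0.     1.435] F [-1.16  0.63  0.14] M [-0.07  0.2   0.  ] w0.259 g45.0
t5.0 [0.5223 0.1981 0.0339] [-3.141  0.     1.435] F [-1.71 -0.09  1.83] M [-0.06  0.27  0.1 ] w0.257 g45.0
t6.0 [0.5216 0.1979 0.1687] [-3.139e+00  1.000e-03  1.435e+00] F [-0.99  0.96 -2.1 ] M [-0.17  0.08 -0.01] w0.255 g45.0
t6.3 [0.5221 0.198  0.1694] [-3.141  0.     1.435] F [ 0.42 -0.19 -2.44] M [-0.1   0.06 -0.02] w0.260 g45.0
w2.png {'tool_pos': [0.5221451401163223, 0.19800129639495936, 0.16939569513238478], 'tool_rot': [-3.1405792798197014, 0.0003129838552720088, 1.4349494951889339]}
```

View pics/w2.png

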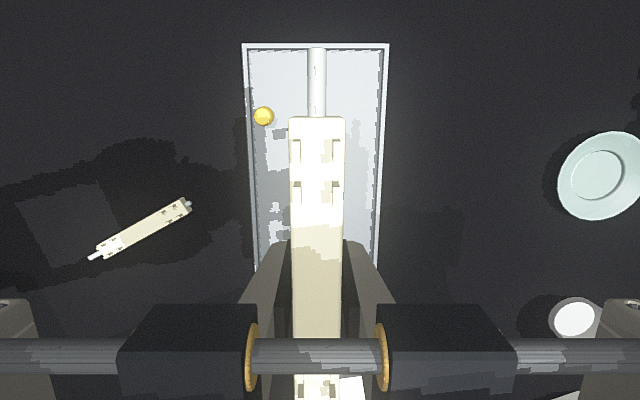

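The bar is held squarely, sprung pin tip at (316,48) and end face at row 117. I move it above the rotator and look at the idler groove.

Run:
```python
from h import *
s=env.read_state();y=s["tool_rot"][2];u=np.array([np.cos(y),np.sin(y)]);n=np.array([np.sin(y),-np.cos(y)]) # bar +y ; bar +x
for px,dz in(((316.5,48),.018),((316.5,117),.027),((316.5,117),.018)):
    d=ray("wrist",px,s["tool_pos"][2]+dz)[:2]-s["tool_pos"][:2];print("along",d@u,"across",d@n)
env.move_pose([.5749,-.1819-.01,.19],[np.pi,0,1.5965]);env.hold(.3);st();grab("wrist","w3.png");
im=optics.get_image("scene");cv2.imwrite("pics/s3.png",cv2.resize(im[140:260,200:360,::-1],None,fx=5,fy=5,interpolation=cv2.INTER_CUBIC))
```

```text
along 0.1028668033231673 across 0.0006763884249555546
along 0.07581759691253036 across 0.0006577610632835462
along 0.07539022004373677 across 0.0006631953821294867
t8.2 [ 0.575  -0.1912  0.19  ] [-3.142 -0.     1.597] F [ 0.45 -0.2  -2.03] M [-0.08 -0.01  0.  ] w0.259 g45.0
w3.png {'tool_pos': [0.5750461345075049, -0.19121703718354946, 0.1899946676106698], 'tool_rot': [-3.141580497446607, -7.724256921681771e-05, 1.5974982388581873]}
```

View pics/w3.png

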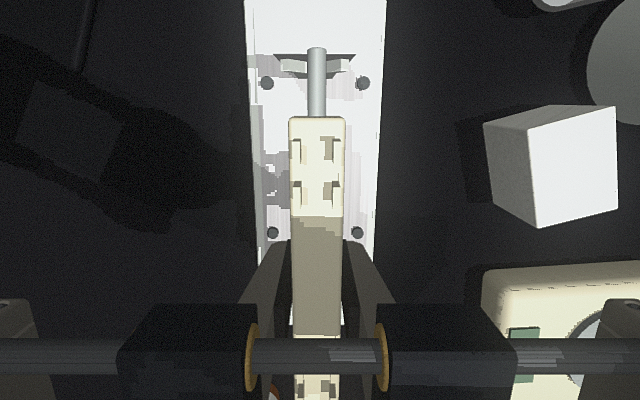

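The plate's top edge spans columns ~278–355 at row ~55, with the pin at 316, so x looks aligned. A crop will show where the plate stands along y.

Run:
```python
import cv2
im=cv2.imread("pics/w3.png")[30:125,240:390]
cv2.imwrite("pics/c3.png",cv2.resize(im,None,fx=5,fy=5,interpolation=cv2.INTER_CUBIC))
```

```text
(no output)
```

View pics/c3.png

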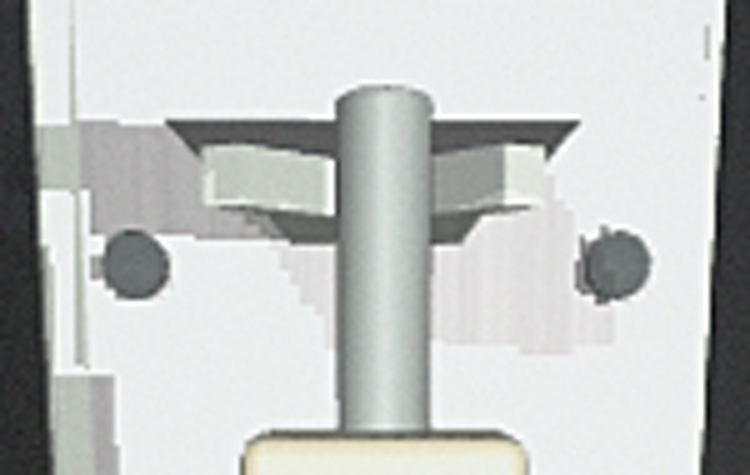

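View pics/s3.png

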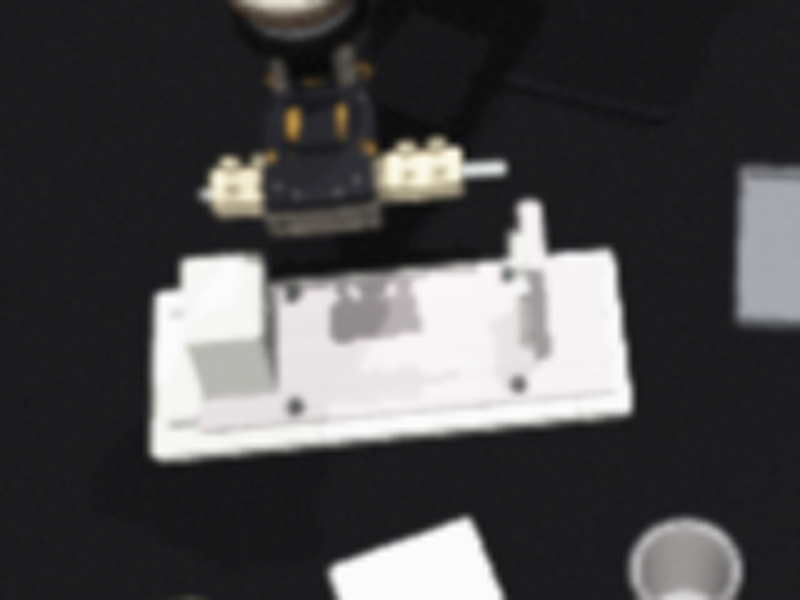

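Run:
```python
from h import *
P={'tool_pos': [0.5750461345075049, -0.19121703718354946, 0.1899946676106698], 'tool_rot': [-3.141580497446607, -7.724256921681771e-05, 1.5974982388581873]}
y=1.5974;u=np.array([np.cos(y),np.sin(y)]);n=np.array([np.sin(y),-np.cos(y)])
for nm,px,z in(("plateL",(167,120),.132),("plateR",(580,120),.132),("pinTip",(384,88),.208),("pinbase",(384,430),.208),("blkL",(205,145),.106),("blkR",(548,145),.106),("screwL",(135,265),.02),("screwR",(615,265),.02),("chL",(30,60),.014),("chR",(722,60),.014),("chL2",(50,440),.014),("chR2",(703,440),.014)):
    q=ray("wrist",(240+px[0]/5-.4,30+px[1]/5-.4),z,P)[:2]; d=q-P["tool_pos"][:2]; print(nm,"along %.4f across %.4f"%(d@u,d@n))
```

```text
plateL along 0.1097 across -0.0260
plateR along 0.1097 across 0.0250
pinTip along 0.1031 across 0.0007
pinbase along 0.0759 across 0.0007
blkL along 0.1097 across -0.0239
blkR along 0.1096 across 0.0235
screwL along 0.0979 across -0.0461
screwR along 0.0979 across 0.0444
chL along 0.1341 across -0.0649
chR along 0.1341 across 0.0637
chL2 along 0.0656 across -0.0651
chR2 along 0.0655 across 0.0638
```

Plate centre is at -0.5 mm across and the pin at +0.7 mm, with yaw agreeing. I shift x by -1.3 mm, descend to pin height 117 mm (bare plate), and touch.

```bash
cat >> h.py <<'E'
YAW=1.5974; O=[np.pi,0,YAW]
u=np.array([np.cos(YAW),np.sin(YAW),0]); n=np.array([np.sin(YAW),-np.cos(YAW),0])
def fc():
    fs=[]
    for _ in range(4): env.hold(.05); fs.append(env.read_state()["wrist_force"])
    f=np.mean(fs,0); s=env.read_state(); p=s["tool_pos"]-B
    print("t%.1f along %.4f across %.4f z %.4f | F along %.2f across %.2f z %.2f M %s g%.0f"%(s["time"],p@u,p@n,p[2],f@u,f@n,f[2],s["wrist_torque"].round(2),s["gripper_force"])); return p@u,f@u,f
B=np.array([.575046,-.191217,0])
def at(a,x,z): return B+a*u+x*n+np.array([0,0,z])
E
python3 - <<'E'
from h import *
env.servo_line(at(-.005,-.0013,.19),O); 
env.servo_line(at(-.005,-.0013,.099)); fc()
h=env.servo_line(at(.016,-.0013,.099),max_speed=.02,threshold=2.0); print(h); a,f,_=fc()
E
```

```text
t9.5 along -0.0055 across -0.0004 z 0.1004 | F along -0.45 across 0.16 z -1.79 M [-0.07  0.09 -0.04] g45
True
t10.4 along 0.0088 across -0.0024 z 0.0974 | F along -2.96 across 0.34 z -1.61 M [-0.48 -0.06 -0.  ] g45
```

Run:
```python
from h import *
env.hold(.3);fc()
for a in(.0137,.0187,.0202):
    env.servo_line(at(a,-.0013,.099),O,max_speed=.02); env.hold(.2); fc()
```

```text
t10.9 along 0.0092 across -0.0024 z 0.0975 | F along -3.15 across 0.15 z -2.18 M [-0.51 -0.01 -0.07] g45
t11.7 along 0.0136 across -0.0013 z 0.0990 | F along -5.04 across -1.41 z -2.70 M [-1.04  0.25  0.07] g45
t12.5 along 0.0180 across -0.0013 z 0.0991 | F along -6.93 across -1.73 z -2.77 M [-1.37  0.24  0.09] g45
t13.1 along 0.0193 across -0.0013 z 0.0992 | F along -7.17 across -1.32 z -3.59 M [-1.49  0.21  0.11] g45
```

Run:
```python
from h import *
env.servo_line(at(.0222,-.0013,.099),O,max_speed=.02); env.hold(.2); fc()
for z in(.088,.078,.070,.066):
    h=env.servo_line(at(.0222,-.0013,z),O,max_speed=.03,threshold=5); a,f,F=fc(); 
    if h: print("hit",z);break
```

```text
t13.8 along 0.0210 across -0.0013 z 0.0993 | F along -8.06 across -1.10 z -3.23 M [-1.57  0.23  0.15] g45
t14.5 along 0.0208 across -0.0003 z 0.0890 | F along -8.46 across -0.14 z -1.77 M [-1.47  0.06 -0.  ] g45
t15.2 along 0.0208 across -0.0003 z 0.0790 | F along -8.25 across 0.45 z -1.76 M [-1.52 -0.01 -0.09] g45
t15.8 along 0.0208 across -0.0001 z 0.0711 | F along -8.22 across 0.38 z -2.07 M [-1.44 -0.08 -0.06] g45
t16.3 along 0.0207 across 0.0000 z 0.0672 | F along -8.27 across 0.81 z -1.41 M [-1.4  -0.08 -0.03] g45
```

Force is as expected at about 13 mm in, and the pin passed the funnel without catching. I centre it in the groove by touching both sides, then back into the recess.

Run:
```python
from h import *
env.servo_line(at(.0222,0,.064),O,max_speed=.03,threshold=6); fc()
X=[]
for d in(.005,-.005):
    env.servo_line(at(.0222,0,.064),O,max_speed=.03);env.hold(.2);fc()
    h=env.servo_line(at(.0222,d,.064),O,max_speed=.01,threshold=1.5); fc(); print(h)
    X.append((env.read_state()["tool_pos"]-B)@n)
print(X)
```

```text
t16.7 along 0.0208 across 0.0009 z 0.0651 | F along -7.95 across -0.69 z -0.60 M [-1.35  0.14  0.04] g45
t17.4 along 0.0208 across 0.0009 z 0.0651 | F along -7.87 across -1.07 z -0.55 M [-1.32  0.2   0.05] g45
t17.8 along 0.0188 across 0.0009 z 0.0648 | F along -7.60 across -1.10 z 0.16 M [-1.21  0.24  0.15] g45
True
t18.5 along 0.0208 across 0.0008 z 0.0649 | F along -7.89 across -0.71 z -1.25 M [-1.47  0.1   0.02] g45
t18.9 along 0.0186 across 0.0004 z 0.0650 | F along -7.32 across 0.22 z -0.46 M [-1.15 -0.11 -0.06] g45
True
[np.float64(0.0009441466554005257), np.float64(0.00043235559847605354)]
```

Run:
```python
from h import *
env.servo_line(at(.0222,-.0015,.0635),O,max_speed=.02);env.hold(.2);fc()
for a in(.0195,.0175,.0155,.0135,.0115):
    h=env.servo_line(at(a,-.0015,.0635),O,max_speed=.02,threshold=4); al,f,F=fc()
    if h or f>-2.2: print("stop",h);break
```

```text
t19.6 along 0.0206 across 0.0002 z 0.0649 | F along -8.17 across 1.42 z -1.14 M [-1.38 -0.22 -0.08] g45
t20.1 along 0.0183 across 0.0002 z 0.0648 | F along -6.66 across 1.58 z -1.11 M [-1.2  -0.27 -0.16] g45
t20.5 along 0.0166 across 0.0000 z 0.0647 | F along -6.74 across 1.16 z -0.97 M [-1.06 -0.2  -0.16] g45
t21.0 along 0.0150 across -0.0002 z 0.0645 | F along -5.79 across 1.08 z -1.54 M [-0.85 -0.18 -0.14] g45
t21.4 along 0.0135 across -0.0013 z 0.0637 | F along -4.38 across 0.56 z -1.78 M [-0.73 -0.15 -0.1 ] g45
t21.9 along 0.0116 across -0.0016 z 0.0634 | F along -3.11 across 0.77 z -1.34 M [-0.56 -0.12 -0.1 ] g45
```

The plain pin is entering the recess freely. Now I seat the face and lower until it rests.

Run:
```python
from h import *
h=env.servo_line(at(.0065,-.0012,.0635),O,max_speed=.01,threshold=2.5); print(h); al,f,F=fc()
h=env.servo_line(at(al-.0003,-.0012,.059),O,max_speed=.01,threshold=2.5); print(h); fc()
```

```text
True
t22.4 along 0.0101 across -0.0021 z 0.0623 | F along 1.38 across 0.72 z -0.57 M [ 0.14 -0.09 -0.06] g45
True
t22.8 along 0.0102 across -0.0021 z 0.0616 | F along -0.41 across -0.44 z 5.02 M [-0.18  0.1  -0.01] g45
```

Run:
```python
from h import *
env.servo_line(at(.0100,-.0016,.0618),O,max_speed=.01);fc()
release(); env.hold(.3); fc()
env.servo_line(at(.010,-.0012,.09),O,max_speed=.08); env.servo_line(at(.010,-.0012,.20),O,max_speed=.15);env.hold(.2);st();grab("wrist","w4.png")
im=cv2.imread("pics/w4.png");im=cv2.resize(im[40:310,200:430],None,fx=2.2,fy=2.2,interpolation=cv2.INTER_CUBIC);cv2.imwrite("pics/c4.png",im)
```

```text
t23.3 along 0.0101 across -0.0020 z 0.0617 | F along 0.38 across -2.64 z 4.51 M [-0.04  0.51 -0.04] g45
t24.9 along 0.0100 across -0.0016 z 0.0618 | F along -0.08 across -0.10 z 0.27 M [-0.05  0.04 -0.02] g0
t26.5 [ 0.573  -0.1809  0.1987] [-3.140e+00 -1.000e-03  1.597e+00] F [-0.17  0.07  0.21] M [-0.03  0.06 -0.  ] w1.002 g0.0
w4.png {'tool_pos': [0.5729630471936283, -0.18092137138376535, 0.1986634416629194], 'tool_rot': [-3.1395750996934964, -0.001174508375288097, 1.5973769928873316]}
```

View pics/c4.png

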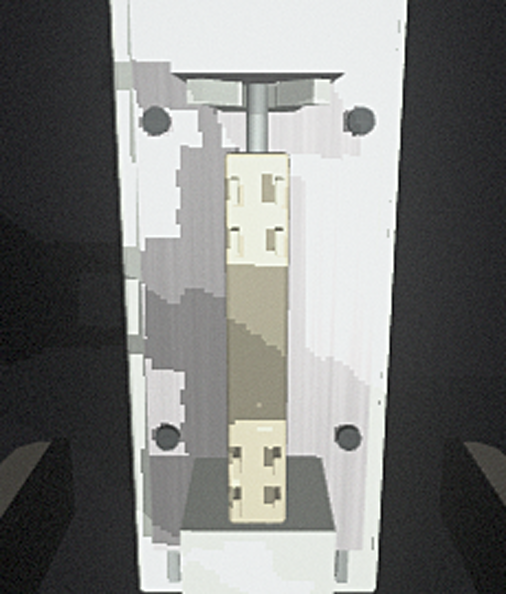

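The bar lies straight, with its sprung pin in the groove at (258,100) and its plain face at row 522 against the tower's top edge at row 530. A quick numeric check follows.

Run:
```python
from h import *
P={'tool_pos': [0.5729630471936283, -0.18092137138376535, 0.1986634416629194], 'tool_rot': [-3.1395750996934964, -0.001174508375288097, 1.5973769928873316]}
for nm,px,z in(("face+",(258,153),.089),("face-",(257,522),.089),("tower",(257,530),.094),("plate",(257,73),.132)):
    q=ray("wrist",(200+px[0]/2.2-.3,40+px[1]/2.2-.3),z,P)-B; print(nm,"along %.4f across %.4f"%(q@u,q@n))
```

```text
face+ along 0.0857 across -0.0008
face- along -0.0630 across -0.0012
tower along -0.0639 across -0.0012
plate along 0.1096 across -0.0011
```

```bash
python3 -c "
from plant import finish_job
print(finish_job())"
```

```text
the job is handed in; nothing more can be done
None
```

The bar is fitted in the rotator with the plain face touching the drive tower and the sprung pin down in the idler groove. The gripper is released and clear, and the job was handed in at about 27 s; contact forces stayed under about 9 N, and I never read the presence tongue directly.

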